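# Clamp a dropper bottle in a cam fixture

## Task

Stand the amber dropper bottle that is out on the table upright in the nest of the green cam clamp, between the jaw and the V-shaped fence, and let go of it. Then turn the red-knobbed crank clockwise (seen from above), feeling for the hump, until the cam has gone over it and settles in its flat dwell, so that the clamp keeps the bottle tight by itself when you let go. Do not let the cam run on past the dwell to its stop, and do not disturb the beaker, the atomiser or the label roll.

Things in the scene. Friction and masses are not known exactly. Their poses are not given: they have to be found in the camera images.
- bottle_mid (a point): Centre of the only dropper bottle standing out on the table: amber body 38 mm in diameter, 67 mm tall, black collar and dropper bulb above it (20 mm wide) up to 102 mm over its foot; z up. This point is 51 mm above its foot; the collar, 25 to 35 mm above this point, can be gripped. About 60 g.
- fixture: The cam clamp, fixed to the table: dark steel base plate 96 x 222 mm, 14 mm thick, green cam housing 88 x 104 mm, 49 mm high. Origin on the table under the camshaft; y axis from the camshaft to the bottle nest, z up. The aluminium V fence at the far (+y) end opens to -y, top 44 mm above the table. Clamped, the bottle's axis lies at x = 0, y = 125 mm.
- nest (a point): Where to set the bottle's foot down: on the base plate (14 mm above the table), midway in the free play between the open jaw and the fence. The bottle has 4.5 mm of play either way along the fixture's y; the jaw then pushes it into the V fence, which centres it along x (within 10 mm).
- jaw: The flat sprung jaw, an aluminium block 36 mm wide, top 44 mm above the table, that moves along the fixture's +y. Open, its origin lies under the camshaft and its face 97 mm along y. It stops when it has pushed the bottle against the fence (9 mm travel at most), half-way up the cam's rise; from then on only its spring load grows, from 4 N to about 18 N in the dwell.
- shaft (a point): Point on the upright crank (cam) shaft's axis, 86 mm above the table. Past the hump the knob pulls ahead by up to about 2 N into the dwell, a flat of the cam 0.5 rad wide from hump to hump: let go inside it and the crank settles at its middle and stays. Beyond the middle the knob resists again by about 2 N; 0.25 rad beyond is a second hump, after which the clamp opens and the knob runs on.
- knob (a point): Centre, half-way up, of the red crank knob: upright, 20 mm in diameter, 45 mm tall, 86 mm above the table, on an arm 45 mm from the shaft's axis (top of the arm 62 mm above the table). The knob spins freely on its pin, so it can be gripped and carried round without turning the gripper.
- crank (a joint): Crank angle (rad), growing clockwise from above; at 0 the arm points 0.35 rad anticlockwise of the fixture's x. The cam sits on the shaft at an unmeasured angle: the middle of its dwell lies somewhere from 1.55 to 3.45. From about 0.75 rad before the middle the knob resists by up to about 9 N, falling away at the hump, 0.25 rad before it. Let go before the hump, the crank turns back.
- stop: The hard stop, a steel peg inside the cam housing that a lug on the cam meets 0.9 rad beyond the middle of the dwell. Not visible. Its frame is the fixture's own.
- beaker: Bystander: small clear beaker, 47 mm wide, 55 mm tall; origin under its foot.
- atomiser: Bystander: slim atomiser vial with gold cap, 18 mm in diameter, 80 mm tall; origin under its foot.
- label_roll: Bystander: white label roll, 64 mm in diameter, 26 mm high, lying flat; origin under its centre.
There are look-alikes about, which are no part of the job. There is more than one size of the fixture; the job needs the larger. Of the things that look like the part that bears bottle_mid, the larger one is meant.

How it is judged:
By the outcome, as a careful person would: the job done as asked, in the order asked, and still so for the second after the job is handed in, with the robot touching nothing.
It also fails if it takes over 72 s, if anything falls off the work surface, if the arm or the gripper's body presses on something with over 40 N, if the wrist force passes 120 N, or if a joint passes its speed limit or range.

## Robot

A 6-joint arm with a two-finger parallel gripper is mounted at the origin on a cart in front of the work surface, level with it; the furniture and walls round the work are solid. World frame = base frame: x ahead of the robot, y to its left, z up, the work surface at z = 0. Lengths are in m, angles in degrees, forces in N, time in s.
With the tool pointing down it reaches from about 0.325 to 0.925 m from the base axis. Payload 3.1 kg.
Tool frame: the origin (TCP) lies on the front face of the gripper's body, between the roots of the fingers; the fingertips stand bot.tip_extent ahead of it and the grasp point (between the pads) lies 54 mm ahead of it (bot.tip_extent is the distance from the TCP to the fingertips, in m); z points along the fingers, y is the direction in which the jaws open and shut (so a half turn about z gives the same grasp; the last joint's range is limited). The gripper opens to 85 mm and grips with 20 to 120 N. Pads are 22 mm wide; open, the fingers measure 114 mm over their backs; the gripper's body (76 mm by 85 mm) begins 54 mm behind the grasp point. The pads swing forward as they close: fully open they stand 13 mm farther back than shut.
Start: joints at [65.821, 12.427, 92.441, -0, 75.132, -6.429], TCP at [0.191, 0.595, 0.304] pointing down, gripper open.
Joint ranges: [-157.48, 157.48], [-44.54, 120.13], [17.64, 146.25], [-64.5, 244.5], [7.68, 150.69], [-147.95, 147.95]. Speed limits (degrees/s): [159.86, 159.86, 180, 180, 180, 180].

## Interface

Orientations are given as [roll, pitch, yaw] about the fixed x, y, z axes, in that order (R = Rz(yaw) Ry(pitch) Rx(roll)).
In Python, from bench import bot gives the robot as it stands. Calls block until the motion is done:
- bot.goto(position, orientation): joint-space move of the TCP to a pose.
- bot.line_to(position, frame=None, rate=0.15): straight line of the TCP; frame=None keeps the orientation; rate is the mean speed in m/s.
- bot.set_joints(angles): joint-space move.
- bot.let_go() and bot.gripper_close(f_grip=None): open the fingers fully, or close them until they stop; f_grip is the grip in N (None keeps the last).
- bot.pause(seconds).
- bot.inverse_kinematics(position, orientation): joint angles nearest the present ones, or None.
- bot.observe(): the state.
- bot.grab_frame(name): name is "side" or "top" or "wrist"; returns (picture, depth): 480x640x3 uint8, red, green, blue; 480x640 float32, m along the optical axis (not along the pixel's ray), 0 where there is no reading.
- bot.camera_model(name): a dict with "K" (3x3 intrinsics, pixels), "pose" (4x4, takes a point from camera to world coordinates); the wrist camera has in their place "hand_eye" (4x4, takes a point from camera to tool coordinates, whose origin is the TCP and whose axes are the flange's). Camera axes: x right, y up, looking along -z (the intrinsics and any distortion apply to the point x, -y, -z); pixel columns grow to the right and rows downward; lengths in m; the calibration is good to about 2 mm. A picture is of the moment at which its call begins: read the wrist's pose just before it. camera_model takes no time and is no camera call.
A pose or a line that the arm cannot do raises bot.IKError and nothing moves.
- bot.sign_off(): hands the job in, once; it reports no verdict.
Trained networks look in the newest picture that a camera, given by its name, has taken for a name from the list of things; names that differ only in an ending like _2 or _b are one class to them, and where a whole thing is asked for, a point or a joint stands for the part that bears it (a point fixed in the world has none). Each returns a list of dicts, best first, with "confidence" (0 to 1); they miss things now and then, are a little off and sometimes report something else, mostly with a low value. They report only what shows in the picture. A call takes as long as a camera call. They do not tell look-alikes from the thing itself.
- bot.boxes_of(camera, query): "point" ([column, row] in pixels, amid what is visible of it).
- bot.silhouettes(camera, query): "pixels" (480x640 bool, what is visible of it) and "point" ([column, row] in pixels, amid what is visible of it).
- bot.place_of(camera, query): "point" ([column, row] in pixels: a listed point, or the origin of a listed thing).
The state is a dict: "clock": time; "q": joint angles; "joint_vel": joint speeds; "tau": joint torques, N m; "ee_pos": TCP position; "orientation": TCP orientation; "ft_force": force on the tool from outside, world axes, zero at the start; "wrist_torque": the same for the moment, N m; "grip_width": finger opening in m.
Only numpy, scipy, OpenCV 4.12 (cv2) and the standard library are available. Lean on these libraries where they do the work, as an engineer would, in place of code of your own. Each camera call takes 0.05 s, during which the arm holds its last target.

## Working session

There is one attempt and no reset: what is moved stays moved. The work goes in short steps, each a Python script; the robot and the scene stay as the last script left them, time stands still between calls to the robot, and variables do not carry over. Pictures are saved under pics/ and viewed, and the job is handed in when it is done.

```bash
ls; mkdir -p pics; cat > h.py <<'E'
import numpy as np, cv2
from bench import bot
def snap(cam,name):
    o=bot.observe(); im,d=bot.grab_frame(cam); cv2.imwrite(f"pics/{name}.png",im[:,:,::-1]); np.savez(f"pics/{name}.npz",im=im,d=d,p=o["ee_pos"],r=o["orientation"]); return o,im,d
E
python3 - <<'E'
from h import *
for c in ["side","top"]:
    o,im,d=snap(c,c+"0")
    m=bot.camera_model(c); print(c,{k:(np.round(v,4).tolist() if not isinstance(v,str) else v) for k,v in m.items()})
    for q in ["bottle_mid","fixture","nest","jaw","shaft","knob","crank","beaker","atomiser","label_roll"]:
        print(q,[(np.round(r["point"]).tolist(),round(r["confidence"],2)) for r in bot.place_of(c,q)])
print(bot.observe(), bot.tip_extent, bot.camera_model("wrist"))
E
```

```text
pics
side {'K': [[459.8222, 0.0, 319.3121], [0.0, 459.8222, 238.737], [0.0, 0.0, 1.0]], 'pose': [[-0.9999, 0.0012, 0.0126, 0.573], [0.0114, -0.3437, 0.939, 0.9541], [0.0054, 0.9391, 0.3436, 0.4385], [0.0, 0.0, 0.0, 1.0]]}
bottle_mid [([313.0, 321.0], 0.71), ([345.0, 304.0], 0.6)]
fixture [([392.0, 240.0], 0.82), ([321.0, 248.0], 0.62)]
nest [([388.0, 254.0], 0.81), ([317.0, 264.0], 0.59)]
jaw [([394.0, 246.0], 0.62), ([318.0, 247.0], 0.54)]
shaft [([393.0, 220.0], 0.96), ([320.0, 218.0], 0.66)]
knob [([385.0, 222.0], 0.69), ([319.0, 262.0], 0.6), ([303.0, 222.0], 0.53)]Traceback (most recent call last):
  File "<stdin>", line 6, in <module>
ValueError: it knows: atomiser, beaker, bottle_mid, fixture, jaw, knob, label_roll, nest, shaft, stop
```

```bash
python3 - <<'E'
from h import *
for c in ["top"]:
    o,im,d=snap(c,c+"0")
    m=bot.camera_model(c); print(c,{k:(np.round(v,4).tolist() if not isinstance(v,str) else v) for k,v in m.items()})
    for q in ["bottle_mid","fixture","nest","jaw","shaft","knob","beaker","atomiser","label_roll"]:
        print(q,[(np.round(r["point"]).tolist(),round(r["confidence"],2)) for r in bot.place_of(c,q)])
print(bot.observe(), bot.tip_extent, bot.camera_model("wrist"))
E
```

```text
top {'K': [[617.1464, 0.0, 323.3489], [0.0, 617.1464, 241.3234], [0.0, 0.0, 1.0]], 'pose': [[-0.0211, 0.975, -0.221, 0.1988], [-0.9998, -0.0198, 0.008, 0.0077], [0.0035, 0.2211, 0.9752, 1.612], [0.0, 0.0, 0.0, 1.0]]}
bottle_mid [([238.0, 259.0], 0.6), ([222.0, 236.0], 0.52), ([245.0, 190.0], 0.34)]
fixture [([412.0, 316.0], 0.89), ([337.0, 244.0], 0.46)]
nest [([376.0, 307.0], 0.84), ([338.0, 242.0], 0.66)]
jaw []
shaft [([387.0, 234.0], 0.7), ([412.0, 311.0], 0.6)]
knob [([380.0, 217.0], 0.6), ([410.0, 300.0], 0.6)]
beaker [([246.0, 186.0], 0.56)]
atomiser [([195.0, 192.0], 0.66)]
label_roll [([458.0, 302.0], 0.73)]
{'clock': 0.85, 'q': array([ 6.58224990e+01,  1.24260024e+01,  9.24392916e+01, -3.42763075e-05,
        7.51328785e+01, -6.42871816e+00]), 'joint_vel': array([-0.01570573, -0.09692573, -0.02282502,  0.05874984, -0.02662184,
        0.01407849]), 'tau': array([ 4.82156292e-05, -3.96876669e+01, -3.04243255e+01, -2.60863244e-04,
        7.29053409e-04, -9.70882127e-06]), 'ee_pos': array([0.19051656, 0.59527695, 0.3039317 ]), 'orientation': array([1.79998188e+02, 2.37536783e-04, 1.62251226e+02]), 'ft_force': array([ 0.70354518, -0.78224005,  0.4660629 ]), 'wrist_torque': array([-0.03665737, -0.05391771, -0.04384127]), 'grip_width': 0.08501282479794148} 0.0726 {'K': array([[376.83448657,   0.        , 315.87627976],
       [  0.        , 376.83448657, 241.87795365],
       [  0.        ,   0.        ,   1.        ]]), 'hand_eye': array([[-8.41392713e-04,  9.60556166e-01,  2.78084780e-01,
         7.02651202e-02],
       [ 9.99999106e-01,  1.09729525e-03, -7.64593283e-04,
         6.30316347e-04],
       [-1.03957590e-03,  2.78083888e-01, -9.60556230e-01,
        -6.96242836e-02],
       [ 0.00000000e+00,  0.00000000e+00,  0.00000000e+00,
         1.00000000e+00]])}
```

View pics/side0.png

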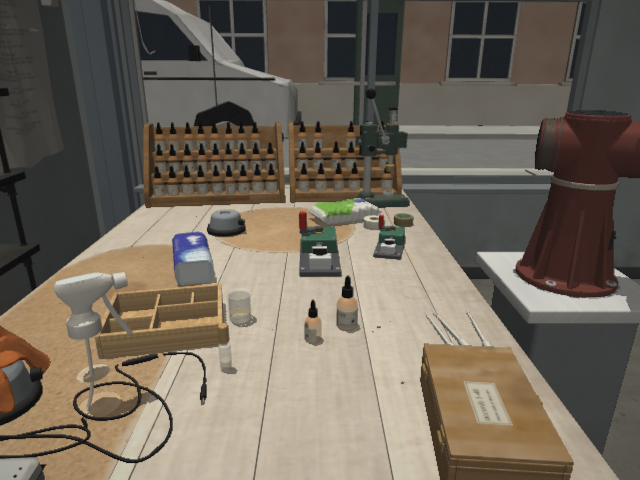

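View pics/top0.png

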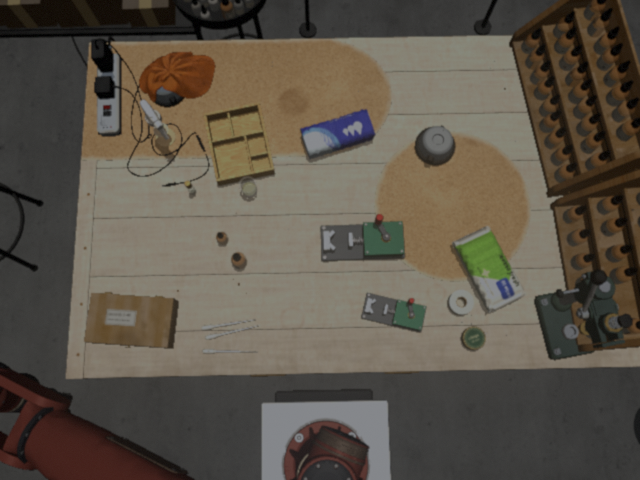

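Look-alikes. Bottles in the top view: large at (238,259), small at (222,238). In the side view they are (347,304) and (313,322), and the rack bottles are not candidates. Fixtures in the top view: large at (362,240), small at (393,312). I'll choose the larger of each and check with a crop.

```bash
cat >> h.py <<'E'
from scipy.spatial.transform import Rotation as R
def cam_pose(cam,p=None,r=None):
    m=bot.camera_model(cam)
    if cam!="wrist": return m["K"],m["pose"]
    T=np.eye(4);T[:3,:3]=R.from_euler("xyz",r,degrees=True).as_matrix();T[:3,3]=p
    return m["K"],T@m["hand_eye"]
def cloud(d,K,P):
    v,u=np.mgrid[:480,:640]
    X=np.stack([(u-K[0,2])/K[0,0]*d,-(v-K[1,2])/K[1,1]*d,-d],-1)
    return X@P[:3,:3].T+P[:3,3]
def ray_z(uv,z,K,P):
    c=P[:3,:3]@np.array([(uv[0]-K[0,2])/K[0,0],-(uv[1]-K[1,2])/K[1,1],-1.])
    return P[:3,3]+c*(z-P[2,3])/c[2]
E
python3 - <<'E'
from h import *
f=np.load("pics/top0.npz");K,P=cam_pose("top");C=cloud(f["d"],K,P)
for n,(u,v) in dict(tabl=(300,300),big=(238,259),small=(222,238),hous=(395,245),shaft=(387,234),knob=(380,217),sh2=(412,311),fence=(327,240),jaw=(352,240),beak=(249,188),atom=(190,185),roll=(459,303)).items():
    print(n,C[v,u].round(3))
im=f["im"][:,:,::-1]
a=cv2.resize(im[205:275,310:420],None,fx=6,fy=6,interpolation=3)
b=cv2.resize(im[170:280,180:270],None,fx=4,fy=4,interpolation=3)
cv2.imwrite("pics/c1.png",a);cv2.imwrite("pics/c2.png",b)
c=cv2.resize(np.load("pics/side0.npz")["im"][200:350,260:410,::-1],None,fx=4,fy=4,interpolation=3);cv2.imwrite("pics/c3.png",c)
E
```

```text
tabl [ 0.408  0.059 -0.005]
big [0.505 0.212 0.08 ]
small [0.568 0.259 0.044]
hous [ 0.539 -0.191  0.049]
shaft [ 0.565 -0.17   0.065]
knob [ 0.6   -0.149  0.107]
sh2 [ 0.368 -0.227  0.044]
fence [ 0.56  -0.015  0.034]
jaw [ 0.556 -0.08   0.043]
beak [0.714 0.193 0.011]
atom [0.705 0.339 0.074]
roll [ 0.391 -0.358 -0.002]
```

View pics/c1.png

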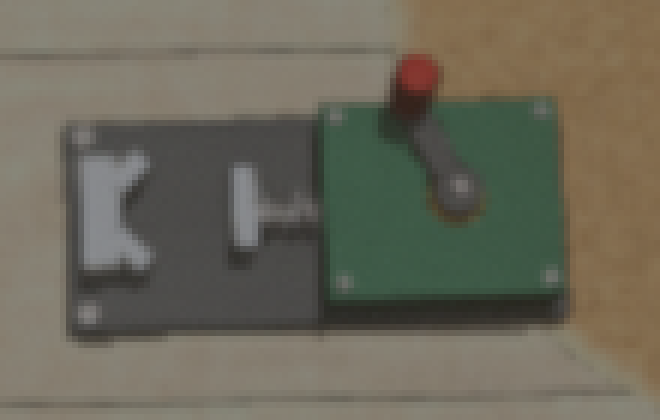

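View pics/c3.png

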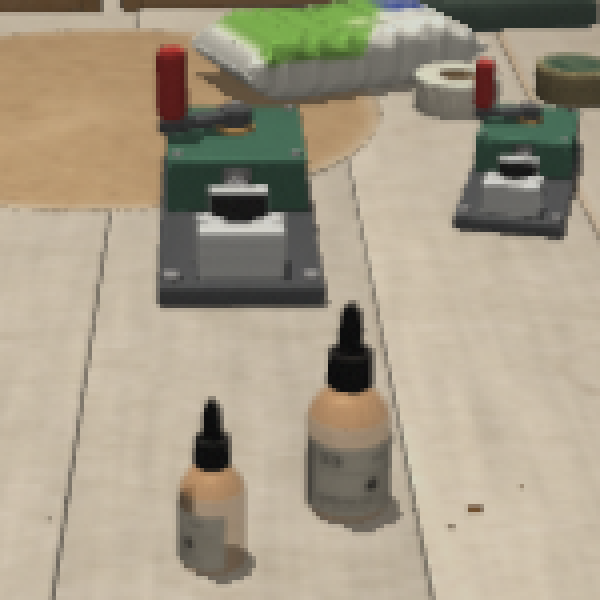

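The crops confirm it. The large bottle is at top (238,259), twin of side (347,304). The large clamp has its fence at top (327,240), jaw at (351,240), shaft at (386,236) and knob at (380,219). Next I'll take close wrist views of both.

```bash
python3 - <<'E'
from h import *
for yaw in (0,180):
  for p in [(0.505,0.212,0.33),(0.555,-0.10,0.36),(0.555,-0.04,0.2),(0.56,-0.17,0.15)]:
    q=bot.inverse_kinematics(p,[180,0,yaw]); print(yaw,p,None if q is None else np.round(q,0))
bot.goto([0.505,0.212,0.33],[180,0,180]); 
o,im,d=snap("wrist","w1"); print(o["clock"],o["ee_pos"],o["orientation"])
print(bot.place_of("wrist","bottle_mid"))
s=bot.silhouettes("wrist","bottle_mid"); print([(x["point"],x["confidence"],x["pixels"].sum()) for x in s])
bot.goto([0.555,-0.10,0.36],[180,0,180])
o,im,d=snap("wrist","w2"); print(o["clock"],o["ee_pos"])
for q in ["fixture","nest","jaw","shaft","knob"]: print(q,[(x["point"],x["confidence"]) for x in bot.place_of("wrist",q)])
print(bot.observe()["clock"])
E
```

```text
0 (0.505, 0.212, 0.33) [ 15.   2. 101.  -0.  77. 105.]
0 (0.555, -0.1, 0.36) [-17.   3.  97.  -0.  80.  73.]
0 (0.555, -0.04, 0.2) [-11.  11. 107.  -0.  63.  79.]
0 (0.56, -0.17, 0.15) [-24.  18. 104.  -0.  58.  66.]
180 (0.505, 0.212, 0.33) [ 15.   2. 101.   0.  77. -75.]
180 (0.555, -0.1, 0.36) [ -17.    3.   97.    0.   80. -107.]
180 (0.555, -0.04, 0.2) [ -11.   11.  107.    0.   63. -101.]
180 (0.56, -0.17, 0.15) [ -24.   18.  104.    0.   58. -114.]
2.6583 [0.5047537  0.21267082 0.32995331] [ 1.79978134e+02 -1.11889247e-02 -1.79953882e+02]
[{'point': [362.4, 277.0], 'confidence': 0.96}, {'point': [318.3, 215.6], 'confidence': 0.86}]
[([320.4, 211.5], 0.77, np.int64(1411)), ([361.8, 271.4], 0.7, np.int64(912))]
4.0167 [ 0.55496959 -0.09895442  0.35974795]
fixture [([191.3, 6.7], 0.91), ([256.3, 204.1], 0.85)]
nest [([361.3, 202.6], 0.96), ([272.4, 23.5], 0.92)]
jaw []
shaft [([240.3, 217.6], 0.79), ([636.0, 161.5], 0.34)]
knob [([266.2, 259.3], 0.92), ([174.7, 18.5], 0.91)]
4.3167
```

```bash
python3 - <<'E'
from h import *
f=np.load("pics/w1.npz");K,P=cam_pose("wrist",f["p"],f["r"]);C=cloud(f["d"],K,P)
print("mid",ray_z((318.3,215.6),.051,K,P), "small",ray_z((362.4,277),.04,K,P))
sel=C[160:270,270:370].reshape(-1,3)
print("table z",np.median(C[400:,:][...,2]))
for a,b in [(0.035,.055),(0.07,0.085),(.088,.12)]:
    m=(sel[:,2]>a)&(sel[:,2]<b)&(np.hypot(sel[:,0]-.505,sel[:,1]-.212)<.03); s=sel[m]; print(a,b,m.sum(),s.min(0).round(4),s.max(0).round(4),s.mean(0).round(4))
f=np.load("pics/w2.npz");K,P=cam_pose("wrist",f["p"],f["r"]);C=cloud(f["d"],K,P)
print("shaft",ray_z((240.3,217.6),.086,K,P),"knob",ray_z((266.2,259.3),.086,K,P),"nest",ray_z((361.3,202.6),.014,K,P),"fix",ray_z((256.3,204.1),0,K,P))
np.save("pics/C2.npy",C)
E
```

```text
mid [0.5098148  0.21582959 0.051     ] small [0.57618293 0.26106095 0.04      ]
table z 0.3354003050448481
0.035 0.055 504 [0.4941 0.1983 0.0352] [0.5312 0.2358 0.055 ] [0.5064 0.2168 0.0495]
0.07 0.085 277 [0.5033 0.2074 0.0701] [0.5233 0.2262 0.085 ] [0.5104 0.2167 0.0777]
0.088 0.12 142 [0.5081 0.2119 0.0885] [0.5183 0.2221 0.1025] [0.5121 0.2169 0.0968]
shaft [ 0.56074522 -0.16829131  0.086     ] knob [ 0.60171863 -0.14568057  0.086     ] nest [ 0.55959908 -0.04719394  0.014     ] fix [ 0.56384078 -0.16644121  0.        ]
```

View pics/w1.png

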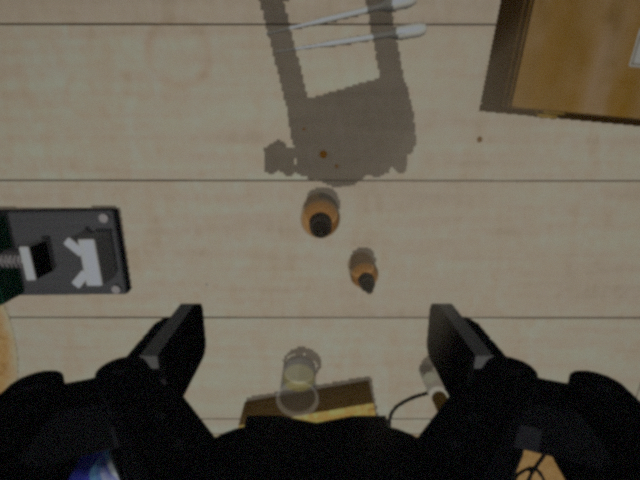

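View pics/w2.png

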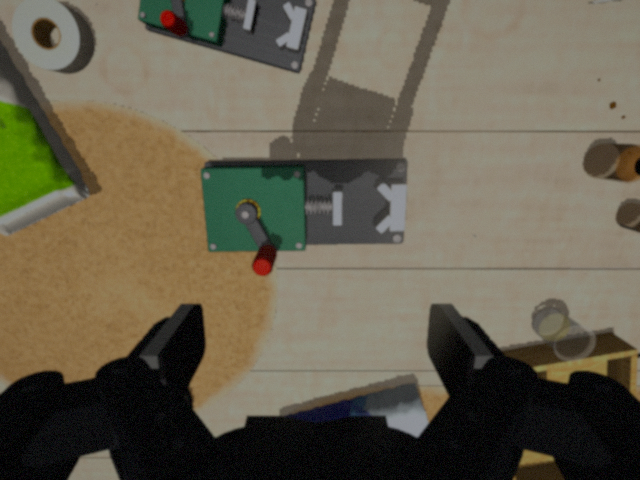

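w1 shows the large bottle at (320,212) with its bulb at (320,226), and the small look-alike at (363,275). w2 shows the large clamp with shaft (247,212), knob (264,260), jaw (337,208) and fence (393,207). I'll fit the clamp's pose from the depth.

```bash
python3 - <<'E'
from h import *
C=np.load("pics/C2.npy").reshape(-1,3); im=np.load("pics/w2.npz")["im"].reshape(-1,3).astype(int)
near=(abs(C[:,0]-.56)<.1)&(C[:,1]>-.26)&(C[:,1]<.03)
def rect(m,n):
    p=C[m&near]; r=cv2.minAreaRect((p[:,:2]*1000).astype(np.float32)); print(n,m.sum(),np.round(r[0],1),np.round(r[1],1),round(r[2],2),"z",np.median(p[:,2]).round(4)); return p
z=C[:,2]
green=(im[:,1]>im[:,0]*1.3)&(im[:,1]>im[:,2]*1.05)
rect((z>.044)&(z<.054)&green,"housing top")
rect((z>.009)&(z<.019),"plate")
rect((z>.038)&(z<.05)&(C[:,1]>-.05),"fence")
rect((z>.038)&(z<.05)&(C[:,1]<-.055)&(C[:,1]>-.09)&(im.min(1)>90),"jaw")
red=(im[:,0]>100)&(im[:,1]<60)
p=rect(red&(z>.1),"knobtop"); print(p[:,:2].min(0),p[:,:2].max(0))
p=rect(red&(z>.06),"knob")
p=rect((z>.054)&(z<.075)&~red,"arm")
from itertools import product
print("tbl",np.median(C[(abs(z)<.012)&near][:,2]))
E
```

```text
housing top 10868 [ 560.9 -161. ] [ 87.2 102.1] 0.81 z 0.0485
plate 13132 [ 560.6 -108.5] [ 96.1 221.4] 0.76 z 0.0135
fence 3699 [559.1 -19.9] [53.5 31.4] 1.08 z 0.0434
jaw 328 [560.  -76.3] [35.3  9.5] 0.74 z 0.0429
knobtop 235 [ 545.3 -128.1] [ 17.1 133.5] 71.18 z 0.108
[ 0.48491357 -0.15565894] [ 0.60873984 -0.09854487]
knob 409 [ 545.3 -128.1] [ 17.1 133.5] 71.18 z 0.108
arm 2295 [ 578.9 -159.2] [60.4 21.3] 25.92 z 0.0623
tbl -0.0004558739931297684
```

The fit gives yaw ≈ 0.8° and shaft ≈ (0.561, −0.168). The nest comes out at ≈ (0.559, −0.0475), which agrees with the jaw face and with the network. The bottle axis is at (0.513, 0.217). Next I'll grasp the collar.

```bash
python3 - <<'E'
from h import *
C=np.load("pics/C2.npy"); im=np.load("pics/w2.npz")["im"].astype(int)
sub=C[235:285,245:290]; s=im[235:285,245:290]
m=(s[...,0]>2*s[...,1])&(sub[...,2]>.1)&(sub[...,2]<.115); p=sub[m]; print("knobtop",len(p),p.min(0),p.max(0),np.median(p,0))
bot.goto([0.513,0.217,0.22],[180,0,180])
bot.line_to([0.513,0.217,0.140],rate=0.1)
print(bot.observe()["ee_pos"],bot.observe()["ft_force"])
bot.gripper_close(30)
o=bot.observe();print(o["clock"],o["grip_width"],o["ft_force"])
bot.line_to([0.513,0.217,0.24],rate=0.15)
o,im,d=snap("wrist","w3");print(o["clock"],o["grip_width"],o["ft_force"])
snap("side","s3")
E
```

```text
knobtop 322 [ 0.59168262 -0.15512629  0.1001239 ] [ 0.60928426 -0.13810074  0.10982362] [ 0.59949966 -0.14659095  0.10767913]
[0.51363375 0.21714824 0.14067603] [-0.47651338 -0.14642492  0.7205673 ]
7.2167 0.01776563883781355 [-0.03404489 -1.53306259  2.92249919]
8.0333 0.01763340008452037 [-0.32819683  0.814193   -1.57526057]
```

View pics/s3.png

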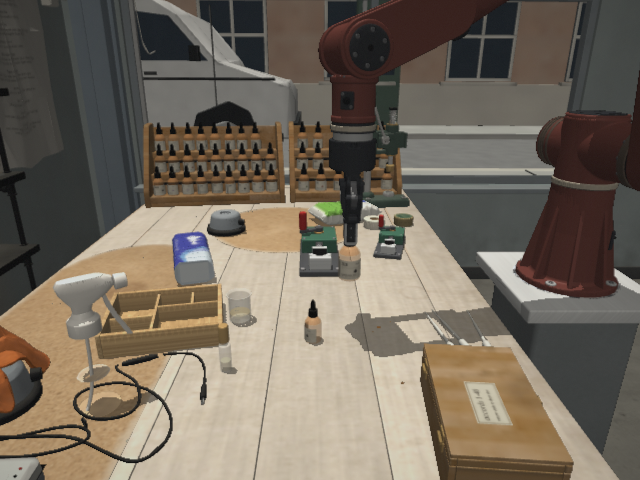

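View pics/w3.png

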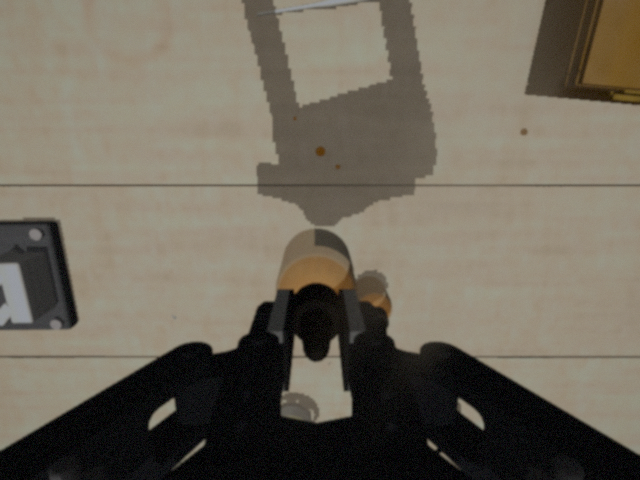

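```bash
python3 - <<'E'
from h import *
bot.goto([0.559,-0.0475,0.24],[180,0,-179.2])
bot.line_to([0.559,-0.0475,0.164],rate=0.1)
o,im,d=snap("wrist","w4");snap("side","s4");print(o["clock"],o["ee_pos"],o["orientation"],o["ft_force"],o["grip_width"])
E
```

```text
10.0833 [ 0.55960618 -0.04753367  0.16463643] [-1.79982817e+02  7.69510075e-02 -1.79192154e+02] [ 1.47608484  0.26232745 -0.30561534] 0.017850081395084805
```

View pics/w4.png

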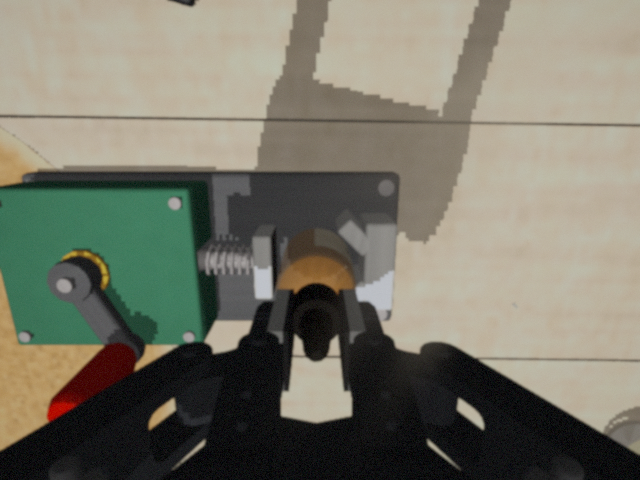

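w4 shows the bottle upright between the jaw (265,262) and the fence (375,262), clear of both. I'll lower it until it touches and release it.

```bash
python3 - <<'E'
from h import *
z=0.157
f0=bot.observe()["ft_force"][2]
while z>0.150:
    bot.line_to([0.559,-0.0475,z],rate=0.04)
    o=bot.observe(); f=o["ft_force"]; print(round(z,4),o["ee_pos"].round(4),f.round(2),round(o["clock"],2))
    if f[2]-f0>3: break
    z-=0.001
bot.let_go()
print(bot.observe()["clock"],bot.observe()["ft_force"])
bot.line_to([0.559,-0.0475,0.26],rate=0.2)
o,im,d=snap("wrist","w5");snap("side","s5");print(o["clock"],o["ee_pos"])
K,P=cam_pose("wrist",o["ee_pos"],o["orientation"]);C=cloud(d,K,P).reshape(-1,3)
for a,b in [(.087,.1),(.1,.12)]:
    m=(C[:,2]>a)&(C[:,2]<b)&(np.hypot(C[:,0]-.559,C[:,1]+.0475)<.03);print(m.sum(),C[m].min(0).round(4),C[m].max(0).round(4))
m=(C[:,2]>.058)&(C[:,2]<.066)&(np.hypot(C[:,0]-.56,C[:,1]+.168)<.07);print(m.sum(),C[m].min(0).round(4),C[m].max(0).round(4))
E
```

```text
0.157 [ 0.5587 -0.0474  0.1566] [-0.26 -0.1  -0.95] 10.51
0.156 [ 0.559  -0.0475  0.156 ] [ 0.35 -0.22 -0.31] 10.76
0.155 [ 0.5589 -0.0475  0.1549] [-0.2  -0.49 -0.23] 11.01
0.154 [ 0.5593 -0.0476  0.1545] [-0.79  0.34  1.93] 11.26
0.153 [ 0.5596 -0.0476  0.1546] [-2.33  1.43  7.26] 11.51
12.175 [-0.26453695  0.49662219 -0.20707267]
12.8583 [ 0.55838302 -0.04736052  0.25911673]
462 [ 0.5504 -0.0565  0.087 ] [ 0.5693 -0.0379  0.1   ]
282 [ 0.5549 -0.0529  0.1   ] [ 0.5646 -0.0422  0.1165]
1420 [ 0.5506 -0.1784  0.058 ] [ 0.6052 -0.1386  0.066 ]
```

View pics/w5.png

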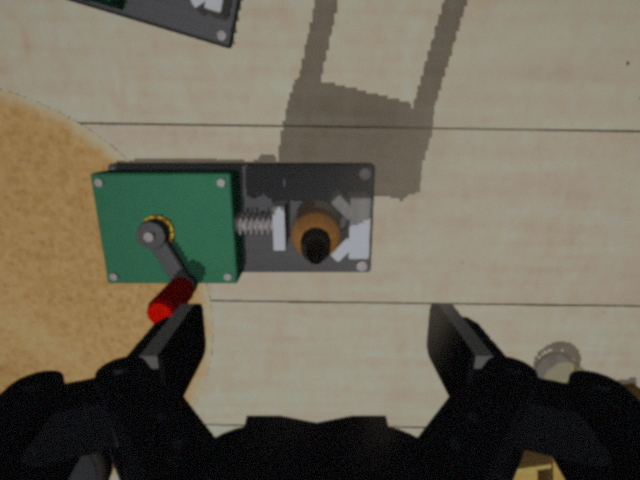

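The bottle stands in the nest at (0.560, −0.0475). Next is one closer look at the shaft and knob from the crank-grasp yaw.

```bash
python3 - <<'E'
from h import *
print(bot.inverse_kinematics([0.575,-0.16,0.27],[180,0,90]))
bot.goto([0.575,-0.16,0.27],[180,0,90])
o,im,d=snap("wrist","w6");print(o["clock"],o["ee_pos"])
K,P=cam_pose("wrist",o["ee_pos"],o["orientation"]);C=cloud(d,K,P)
for q in ["shaft","knob","nest"]:
    r=bot.place_of("wrist",q); print(q,[(x["point"],x["confidence"],ray_z(x["point"],.014 if q=="nest" else .086,K,P).round(4)) for x in r])
s=im.astype(int); X=C.reshape(-1,3); red=((s[...,0]>2*s[...,1])&(s[...,0]>80)).reshape(-1); near=np.hypot(X[:,0]-.575,X[:,1]+.16)<.08
m=red&near&(X[:,2]>.104)&(X[:,2]<.113); print("knobtop",m.sum(),cv2.minEnclosingCircle((X[m][:,:2]*1000).astype(np.float32)),np.median(X[m],0))
m=near&~red&(X[:,2]>.056)&(X[:,2]<.1)&(np.hypot(X[:,0]-.575,X[:,1]+.16)<.06); p=X[m]; print("arm",len(p),p.min(0),p.max(0),cv2.minAreaRect((p[:,:2]*1000).astype(np.float32)),np.percentile(p[:,2],[5,50,95]))
E
```

```text
[-22.28513885  10.79034472  98.13510602   0.          71.07454926
 -22.28513885]
14.225 [ 0.57467747 -0.15967537  0.26913399]
shaft [([297.3, 250.4], 0.79, array([ 0.5619, -0.1676,  0.086 ])), ([54.2, 311.1], 0.72, array([ 0.3821, -0.2145,  0.086 ]))]
knob [([90.3, 302.3], 0.9, array([ 0.4099, -0.2074,  0.086 ])), ([352.1, 220.9], 0.86, array([ 0.5998, -0.1463,  0.086 ]))]
nest []
knobtop 493 ((601.810791015625, -147.46763610839844), 8.613273620605469) [ 0.60163033 -0.14669586  0.1079197 ]
arm 1549 [ 0.55065005 -0.17762893  0.05605536] [ 0.61048169 -0.13684382  0.09992225] ((579.6246337890625, -154.73301696777344), (64.76993560791016, 21.42522430419922), 34.303531646728516) [0.05930822 0.06268066 0.09165358]
```

View pics/w6.png

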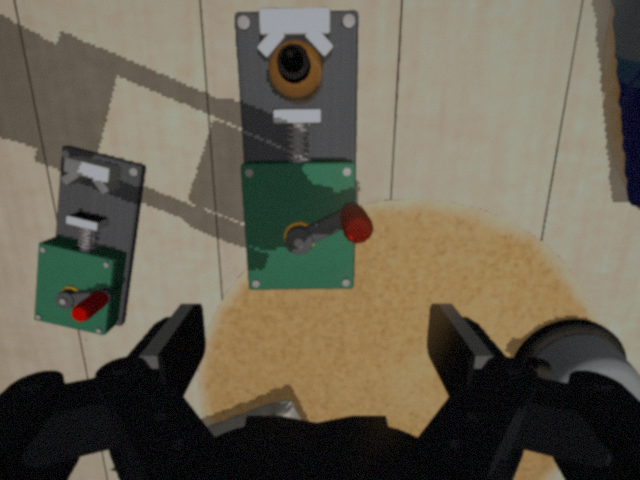

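w6 shows the shaft at (300,238), knob at (357,223) and bottle at (295,68), still in place. I'll grip the knob and start round in small steps, logging the tangential resistance.

```bash
cat >> h.py <<'E'
S=np.array([0.5615,-0.168]); RAD=0.045; Z=0.145; YAW0=np.radians(20.05+0.8)
def kpos(c): return np.array([S[0]+RAD*np.cos(YAW0-c),S[1]+RAD*np.sin(YAW0-c),Z])
def feel(c,n=4):
    F=[];
    for _ in range(n): bot.pause(0.02); o=bot.observe(); F.append(o["ft_force"])
    F=np.mean(F,0); ph=YAW0-c; t=np.array([np.sin(ph),-np.cos(ph)]); r=np.array([np.cos(ph),np.sin(ph)])
    return -F[:2]@t, F[:2]@r, F[2], o
def step(c,rate=0.05):
    bot.line_to(kpos(c),rate=rate); res,rad,fz,o=feel(c)
    p=o["ee_pos"]; ca=YAW0-np.arctan2(p[1]-S[1],p[0]-S[0]); rr=np.hypot(p[0]-S[0],p[1]-S[1])
    print(f"c={c:.3f} act={ca%(2*np.pi) if c>1 else ca:.3f} r={rr*1000:.1f} res={res:.2f} rad={rad:.2f} fz={fz:.2f} gw={o['grip_width']*1000:.1f} t={o['clock']:.2f}",flush=True)
    return res,rad
E
python3 - <<'E'
from h import *
bot.goto([0.601,-0.147,0.2],[180,0,90])
bot.line_to([0.601,-0.147,Z],rate=0.1)
print(feel(-0.124)[:3])
bot.gripper_close(40)
o=bot.observe();print(o["clock"],o["grip_width"],o["ee_pos"],feel(-0.124)[:3])
for c in [-0.124,-0.05,0.05,0.15,0.25,0.35,0.45]:
    res,rad=step(c)
    if abs(res)>12 or abs(rad)>15: break
E
```

```text
(np.float64(0.009831098860039323), np.float64(-0.17813623012088967), np.float64(0.14757599457797246))
16.2083 0.018666652621621056 [ 0.60129856 -0.14698859  0.14528995] (np.float64(-0.23355073899182935), np.float64(-0.11613308392342428), np.float64(1.1075421817099915))
c=-0.124 act=-0.121 r=45.1 res=0.37 rad=-0.42 fz=2.51 gw=18.7 t=16.59
c=-0.050 act=-0.039 r=45.0 res=-0.82 rad=-0.74 fz=2.89 gw=18.6 t=16.91
c=0.050 act=0.057 r=45.0 res=-0.15 rad=-1.61 fz=3.83 gw=18.9 t=17.23
c=0.150 act=0.153 r=45.0 res=-0.72 rad=-1.58 fz=5.22 gw=18.8 t=17.54
c=0.250 act=0.250 r=44.9 res=-0.05 rad=-1.85 fz=5.27 gw=18.8 t=17.86
c=0.350 act=0.349 r=44.9 res=-0.29 rad=-2.12 fz=5.34 gw=19.0 t=18.18
c=0.450 act=0.448 r=44.8 res=-0.07 rad=-1.95 fz=5.44 gw=18.6 t=18.49
```

```bash
python3 - <<'E'
from h import *
c=0.45; peak=0
while c<3.4:
    c+=0.08 if peak<2 else 0.05
    res,rad=step(c); peak=max(peak,res)
    if peak>4 and res<1.0: print("past peak",peak); break
    if abs(res)>16 or abs(rad)>15: print("high"); break
E
```

```text
c=0.530 act=0.526 r=44.8 res=-0.47 rad=-2.13 fz=5.76 gw=18.6 t=18.81
c=0.610 act=0.605 r=44.8 res=-0.01 rad=-1.74 fz=6.10 gw=19.0 t=19.12
c=0.690 act=0.684 r=44.7 res=-0.81 rad=-1.88 fz=5.55 gw=18.4 t=19.44
c=0.770 act=0.762 r=44.7 res=-0.04 rad=-2.24 fz=5.59 gw=18.7 t=19.76
c=0.850 act=0.841 r=44.7 res=-0.37 rad=-1.58 fz=6.12 gw=18.6 t=20.07
c=0.930 act=0.920 r=44.6 res=-0.26 rad=-2.10 fz=5.59 gw=18.8 t=20.39
c=1.010 act=0.999 r=44.6 res=-0.20 rad=-2.37 fz=5.65 gw=19.0 t=20.71
c=1.090 act=1.081 r=44.6 res=0.25 rad=-2.64 fz=5.36 gw=18.9 t=21.02
c=1.170 act=1.163 r=44.6 res=-0.35 rad=-2.40 fz=5.82 gw=18.8 t=21.34
c=1.250 act=1.245 r=44.6 res=0.80 rad=-2.42 fz=5.71 gw=18.8 t=21.66
c=1.330 act=1.327 r=44.6 res=1.03 rad=-2.93 fz=6.07 gw=19.0 t=21.98
c=1.410 act=1.399 r=44.6 res=2.71 rad=-2.72 fz=5.43 gw=19.1 t=22.29
c=1.460 act=1.435 r=44.5 res=4.71 rad=-2.73 fz=3.73 gw=19.0 t=22.61
c=1.510 act=1.473 r=44.5 res=6.54 rad=-3.58 fz=3.25 gw=18.6 t=22.93
c=1.560 act=1.515 r=44.5 res=7.44 rad=-3.63 fz=2.31 gw=18.7 t=23.24
c=1.610 act=1.562 r=44.5 res=7.86 rad=-3.61 fz=2.09 gw=19.0 t=23.56
c=1.660 act=1.612 r=44.5 res=7.40 rad=-3.11 fz=1.62 gw=18.8 t=23.88
c=1.710 act=1.666 r=44.6 res=7.43 rad=-3.19 fz=1.89 gw=18.9 t=24.19
c=1.760 act=1.724 r=44.6 res=6.39 rad=-3.52 fz=2.51 gw=18.4 t=24.51
c=1.810 act=1.786 r=44.6 res=4.20 rad=-3.18 fz=3.67 gw=18.4 t=24.82
c=1.860 act=1.857 r=44.8 res=1.97 rad=-4.43 fz=5.29 gw=18.8 t=25.14
c=1.910 act=1.923 r=44.8 res=0.02 rad=-3.79 fz=6.32 gw=18.9 t=25.46
past peak 7.859470796215473
```

```bash
python3 - <<'E'
from h import *
c=1.91; mn=0
while c<2.25:
    c+=0.035
    res,rad=step(c); mn=min(mn,res)
    if mn<-1.0 and res>-0.3: print("mid"); break
E
```

```text
c=1.945 act=1.965 r=44.8 res=-1.46 rad=-4.13 fz=7.56 gw=18.9 t=25.77
c=1.980 act=2.001 r=44.8 res=-1.32 rad=-4.10 fz=6.87 gw=18.8 t=26.09
c=2.015 act=2.032 r=44.8 res=-1.21 rad=-3.95 fz=6.77 gw=18.8 t=26.41
c=2.050 act=2.063 r=44.8 res=-0.61 rad=-4.08 fz=6.84 gw=19.2 t=26.73
c=2.085 act=2.094 r=44.8 res=-0.42 rad=-3.82 fz=6.19 gw=18.6 t=27.04
c=2.120 act=2.125 r=44.8 res=0.23 rad=-3.55 fz=5.65 gw=19.1 t=27.36
mid
```

Zero crossing at about 2.11: the resistance peaked at 7.9 N, fell over the hump, pulled ahead and is back to zero, so this is the middle of the dwell. I'll release here and look.

```bash
python3 - <<'E'
from h import *
p=kpos(2.12)
bot.let_go(); print(bot.observe()["clock"],bot.observe()["ft_force"].round(2))
bot.line_to([p[0],p[1],0.2],rate=0.1)
bot.goto([0.575,-0.16,0.27],[180,0,90]); bot.pause(0.3)
o,im,d=snap("wrist","w7");snap("side","s7")
K,P=cam_pose("wrist",o["ee_pos"],o["orientation"]);X=cloud(d,K,P).reshape(-1,3)
s=im.astype(int);red=((s[...,0]>2*s[...,1])&(s[...,0]>70)).reshape(-1)
m=red&(np.hypot(X[:,0]-S[0],X[:,1]-S[1])<.08)&(X[:,2]>.104)&(X[:,2]<.113); k=X[m]; print(m.sum(),np.median(k,0).round(4), "c=",YAW0-np.arctan2(np.median(k[:,1])-S[1],np.median(k[:,0])-S[0]))
for a,b in [(.087,.1),(.1,.12)]:
    m=(X[:,2]>a)&(X[:,2]<b)&(np.hypot(X[:,0]-.559,X[:,1]+.0445)<.03);print(m.sum(),X[m].min(0).round(4),X[m].max(0).round(4))
print(o["clock"])
E
```

```text
28.0167 [-0.35 -0.51  0.47]
498 [ 0.5538 -0.2101  0.1077] c= 2.115395363262376
636 [ 0.551  -0.0531  0.087 ] [ 0.5706 -0.0332  0.0996]
364 [ 0.5556 -0.0485  0.1001] [ 0.5659 -0.0384  0.1166]
29.4667
```

View pics/w7.png

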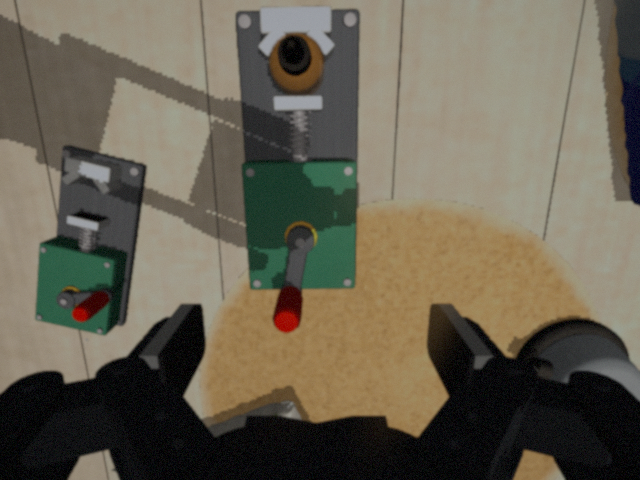

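View pics/s7.png

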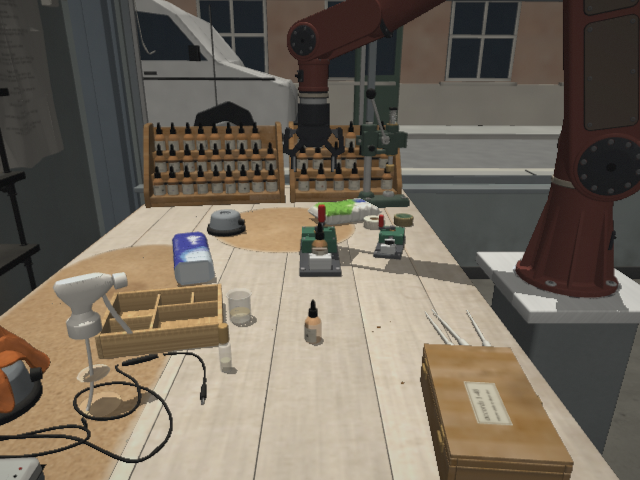

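```bash
python3 - <<'E'
from h import *
bot.pause(0.7)
o,im,d=snap("wrist","w8"); a=np.load("pics/w7.npz")["im"].astype(int)
print("changed px",(abs(a-im.astype(int)).max(2)>40).sum(),o["clock"],o["ft_force"].round(2))
print(bot.sign_off())
E
```

```text
changed px 5093 30.2667 [ 0.2   0.71 -0.09]
the job is handed in; nothing more can be done
None
```

```bash
python3 - <<'E'
import numpy as np,cv2
A=np.load("pics/w7.npz");B=np.load("pics/w8.npz")
print(A["p"],B["p"])
from h import *
for f in (A,B):
    K,P=cam_pose("wrist",f["p"],f["r"]);X=cloud(f["d"],K,P).reshape(-1,3);s=f["im"].astype(int);red=((s[...,0]>2*s[...,1])&(s[...,0]>70)).reshape(-1)
    m=red&(np.hypot(X[:,0]-S[0],X[:,1]-S[1])<.08)&(X[:,2]>.104)&(X[:,2]<.113);print(np.median(X[m],0).round(4))
    m=(X[:,2]>.1)&(X[:,2]<.12)&(np.hypot(X[:,0]-.559,X[:,1]+.0445)<.03);print("bulb",X[m].mean(0).round(4))
E
```

```text
[ 0.57400039 -0.16033633  0.26815731] [ 0.57502066 -0.15996928  0.27004754]
the job is handed in; nothing more can be done
```

The bottle is standing in the nest of the large green clamp. The cam is settled in its dwell, and I handed the job in at about 30 s of the 72 s.

- **Placing:** I gripped the large amber bottle by its collar, set it down by touch midway between jaw and fence, and let go.
- **Cranking:** I carried the knob clockwise in small steps. Resistance rose to 7.9 N at about 1.6 rad and was gone by about 1.9 rad. The knob then pulled ahead by up to 1.5 N. I stopped where the force crossed zero, at about 2.12 rad, and released there.
- **Checks after letting go:**
  - The crank stayed at about 2.115 rad, in the middle of the dwell and well short of the stop.
  - The jaw had closed, and the bottle had moved about 4 mm into the V fence and stood upright.
  - The side view shows the beaker and atomiser where they were. I made no separate check of the label roll, but the arm never went near it.
- **One check disagreed:** a plain comparison of two wrist pictures 0.8 s apart showed about 5,000 changed pixels. The arm settled about 2 mm between them, which likely explains it. I tried to measure the knob again in the second picture, but the robot interface had already closed, so that check is missing.

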